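# Open the two-button lid of a cooled sample module

### The arm

A 7-joint arm with a two-finger parallel gripper is mounted at the origin on the work surface. World frame = base frame: x ahead of the robot, y to its left, z up, the work surface at z = 0. Lengths are in m, angles in rad, forces in N, time in s.
With the tool pointing down it reaches from about 0.425 to 0.875 m from the base axis. Payload 4.7 kg.
Tool frame: the origin (TCP) lies at the very end of the fingers, on their centre line; the grasp point (between the pads) lies 19 mm behind it (arm.pinch_z is the distance from the TCP to the grasp point, in m); x points along the fingers, y is the direction in which the jaws open and shut, and the axes are right-handed (so a half turn about x gives the same grasp; the last joint's range is limited). The gripper opens to 87 mm and grips with 3 to 60 N. Pads are 19 mm wide; open, the fingers measure 117 mm over their backs; the gripper's body (75 mm by 190 mm) begins 51 mm behind the grasp point.
Start: joints at [-1.314, 0.321, -0.07, 1.45, 0.023, 1.371, -0.057], TCP at [0.156, 0.631, 0.223] pointing down, gripper open.
Joint ranges: [-2.86, 2.86], [-0.3, 2.09], [-1.38, 1.24], [0.06, 2.45], [-1.56, 4.7], [0.09, 2.05], [-2.69, 2.69]. Speed limits (rad/s): [2.57, 2.57, 3.14, 3.14, 3.14, 3.14, 3.14].

### API

Orientations are given as a 3x3 rotation matrix whose columns are the frame's x, y, z axes.
In Python, from rig import arm gives the robot as it stands. Calls block until the motion is done:
- arm.move_ptp(position, orientation): joint-space move of the TCP to a pose.
- arm.servo_line(position, rotation=None, vel=0.15): straight line of the TCP; rotation=None keeps the orientation; vel is the mean speed in m/s.
- arm.move_joints(angles): joint-space move.
- arm.set_gripper(opening): finger opening in m; the grip force is fixed at half the most; returns when the fingers have stopped.
- arm.hold(seconds).
- arm.inverse_kinematics(position, orientation): joint angles nearest the present ones, or None.
- arm.snapshot(name): name is "side" or "top" or "wrist"; returns a dict with "frame" (384x512x3 uint8, blue, green, red), "camera_matrix" (3x3 intrinsics, pixels), "T" (4x4, takes a point from camera to world coordinates); the wrist camera has in their place "tool_from_camera" (4x4, takes a point from camera to tool coordinates, whose origin is the TCP and whose axes are the tool frame's). Camera axes: x right, y up, looking along -z (the intrinsics and any distortion apply to the point x, -y, -z); pixel columns grow to the right and rows downward; lengths in m; the calibration is good to about 2 mm. A picture is of the moment at which its call begins: read the wrist's pose just before it. There is no depth.
A pose or a line that the arm cannot do raises arm.IKError and nothing moves.
- arm.sign_off(): hands the job in, once; it reports no verdict.
Readings, each from a call of its own:
- arm.read_time(): time.
- arm.read_qpos(): joint angles.
- arm.read_joint_velocities(): joint speeds.
- arm.read_tau(): joint torques, N m.
- arm.read_ee_pos(): TCP position.
- arm.read_orientation(): TCP orientation.
- arm.read_contact_force(): force on the tool from outside, world axes, zero at the start.
- arm.read_torque(): the same for the moment, N m.
- arm.read_grip_width(): finger opening in m.
Only numpy, scipy, OpenCV 4.12 (cv2) and the standard library are available. Lean on these libraries where they do the work, as an engineer would, in place of code of your own. Each camera call takes 0.05 s, during which the arm holds its last target.

### The job

Open the lid of the cooled sample module: with one fingertip on each, press the two round release buttons on its front ledge right down together and keep both held until the front edge of the lid has risen about 5 cm, clear of its catches, then let go. The lid lifts slowly on its own, so do not push or lift it; draw the hand away and finish once the lid has come to rest fully open. Do not press the three small keys, and leave the vials and everything else on the bench where they stand.

Things in the scene. Friction and masses are not known exactly. Their poses are not given: they have to be found in the camera images.
- sampler: White cooled sample module, 340 mm deep (x), 360 wide (y), fixed to the bench, yawed up to 0.3 rad. Origin: centre of its underside, on the bench; x points from its front (facing the robot) to its back, y to the robot's left, z up. The front 75 mm of its top is a flat ledge 105 mm high with buttons and keys; the lid's front edge is 44 mm behind the button centres, its top 133 mm high when shut.
- release_l_top (a point): Centre of the top face of the left (+y) round release button: grey cap 26 mm in diameter in a black collar 42 mm in diameter, on the ledge. Module frame at rest: x -132, y +28, z 129 mm. The cap stands 12 mm proud of its collar and goes straight down 8 mm to its stop. The point moves with the cap.
- release_r_top (a point): The same on the right (-y) round release button: module frame x -132, y -28, z 129 mm at rest. The two centres are 56 mm apart along the module's y axis.
- release_l (a joint): Travel of the left release button, m: 0 up, 0.008 fully down. Spring: 1.5 N at the start, 5 N fully down, springs back when let go. It draws back the left lid catch, which frees the lid from 5 mm of travel; count the button as down from 5.5 mm.
- release_r (a joint): The same for the right release button and the right lid catch. One catch alone keeps the lid shut.
- lid: Lid, hinged at the module's back; origin 238 mm in front of the hinge line, at its height (85 mm). Its tilt from level is the lid angle: 0 shut, 0.75 rad fully open. With both catches drawn back it rises by itself: 2 to 4 s to 5 cm at the front edge (0.21 rad), 9 to 14 s to fully open. Buttons must be down as it passes 0.16 (38 mm); let go earlier and a catch may hold it ajar at about 0.1 (press both again).
- lid_edge (a point): Middle of the front top edge of the lid, 238 mm in front of the hinge line and 48 mm above it when shut. It starts 133 mm above the bench (181 mm when 5 cm up) and swings up and away from the operator to 282 mm when fully open.
- keys_top (a point): Top of the middle one of three small rectangular grey keys (12 x 16 mm, 24 mm apart along the module's y axis, 5 mm proud of the ledge), at module x -144, y +116 mm: not to be pressed.
- key0 (a joint): Travel of the key nearest the release buttons (module y +92 mm), m: 0 up, 0.003 down; must stay up.
- key1 (a joint): Travel of the middle key (module y +116 mm), m; must stay up.
- key2 (a joint): Travel of the outer key (module y +140 mm), m; must stay up.
- vial_a: Loose amber 2 ml vial with black cap, 12 mm in diameter, 32 mm tall, standing on the ledge 75 to 115 mm to the right (-y) of the module's middle. Origin: centre of its underside. Leave alone.
- vial_b: A second such vial on the ledge, 130 to 160 mm to the right of the module's middle. Leave alone.
- vial_rack: White vial rack, 75 x 150 mm, 44 mm tall with its vials, loose on the bench in front of the module. Origin: centre of its underside. Leave alone.
- amber_bottle: Amber bottle, 70 mm in diameter, 140 mm tall, loose on the bench beside the module. Origin: centre of its underside. Leave alone.
- clear_bottle: Clear bottle of the same size, beside the module. Leave alone.
- cap_jar: Jar of caps, 64 mm in diameter, 75 mm tall, beside the module. Leave alone.
- tip_box: Lidded box of pipette tips, 89 x 129 mm, 67 mm tall, beside the module. Leave alone.
- wrench: Small open-ended wrench, 130 mm long, flat on the bench in front of the module. Leave alone.

How it is judged:
By the outcome, as a careful person would: the job done as asked, in the order asked, and still so for the second after the job is handed in, with the robot touching nothing.
It also fails if it takes over 54 s, if anything falls off the work surface, if the arm or the gripper's body presses on something with over 40 N, if the wrist force passes 120 N, or if a joint passes its speed limit or range.

## Working session

There is one attempt and no reset: what is moved stays moved. The work goes in short steps, each a Python script; the robot and the scene stay as the last script left them, time stands still between calls to the robot, and variables do not carry over. Pictures are saved under pics/ and viewed, and the job is handed in when it is done.

```bash
ls; mkdir -p pics; python3 - <<'E'
from rig import arm
import cv2,numpy as np
print(arm.read_time())
for n in("side","top","wrist"):
    s=arm.snapshot(n); cv2.imwrite(f"pics/{n}0.png",s["frame"])
    print(n,s.keys(),s["camera_matrix"],s.get("T",s.get("tool_from_camera")))
print(arm.read_ee_pos(),arm.read_orientation(),arm.read_time(),arm.read_grip_width(),arm.pinch_z)
E
```

```text
pics
0.0
side dict_keys(['frame', 'camera_matrix', 'T']) [[451.37177919   0.         264.46692614]
 [  0.         451.37177919 195.7472742 ]
 [  0.           0.           1.        ]] [[ 0.74773294  0.47952927 -0.45928981 -0.13874182]
 [-0.6636873   0.51853452 -0.53911141 -0.84195232]
 [-0.02036208  0.70793618  0.70598283  1.20593751]
 [ 0.          0.          0.          1.        ]]
top dict_keys(['frame', 'camera_matrix', 'T']) [[430.45560346   0.         261.58218941]
 [  0.         430.45560346 191.47822679]
 [  0.           0.           1.        ]] [[-2.34136293e-02  9.96277847e-01 -8.29593469e-02  4.55173935e-01]
 [-9.99722094e-01 -2.35606553e-02 -7.93598037e-04  9.89863766e-03]
 [-2.74522072e-03  8.29177110e-02  9.96552616e-01  1.36486892e+00]
 [ 0.00000000e+00  0.00000000e+00  0.00000000e+00  1.00000000e+00]]
wrist dict_keys(['frame', 'camera_matrix', 'tool_from_camera']) [[318.12946574   0.         258.63955015]
 [  0.         318.12946574 192.55816181]
 [  0.           0.           1.        ]] [[ 6.75793893e-04  2.73439953e-01 -9.61888837e-01 -1.61693205e-01]
 [ 9.99999575e-01 -7.88062707e-04  4.78543630e-04 -3.28338083e-04]
 [-6.27175773e-04 -9.61888752e-01 -2.73440370e-01 -7.50745819e-02]
 [ 0.00000000e+00  0.00000000e+00  0.00000000e+00  1.00000000e+00]]
[0.15621573 0.63050893 0.22168557] [[-2.82950134e-04  2.40438109e-01  9.70664430e-01]
 [-1.48219058e-03  9.70663302e-01 -2.40438262e-01]
 [-9.99998862e-01 -1.50674171e-03  8.17257885e-05]] 0.15 0.0869755093723818 0.0187
```

View pics/top0.png

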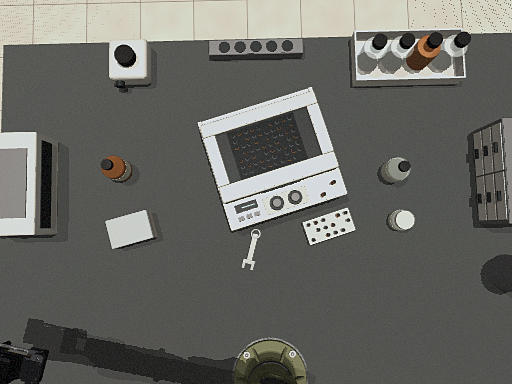

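View pics/side0.png

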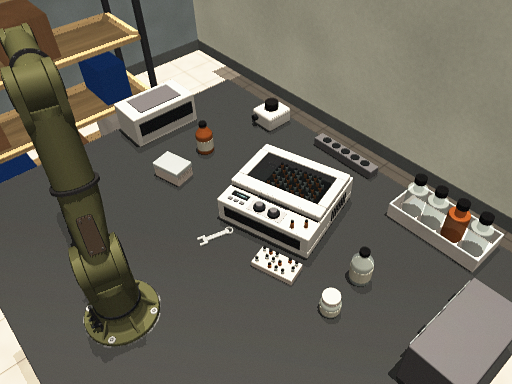

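The top view shows the module yawed, with its two buttons near (277,202) and (295,197), the keys at about (249,217) and the vials on the ledge at about (328,189). I'll enlarge the ledge and locate the caps.

```bash
cat > h.py <<'E'
import numpy as np,cv2
def ray(s,uv,T=None):
    K=s["camera_matrix"];T=s["T"] if T is None else T
    d=np.array([(uv[0]-K[0,2])/K[0,0],-(uv[1]-K[1,2])/K[1,1],-1.0])
    return T[:3,3],T[:3,:3]@d
def onplane(s,uv,z,T=None):
    o,d=ray(s,uv,T); return o+d*(z-o[2])/d[2]
def proj(s,p,T=None):
    T=s["T"] if T is None else T;K=s["camera_matrix"]
    c=np.linalg.inv(T)@np.append(p,1); return np.array([K[0,2]+K[0,0]*c[0]/-c[2],K[1,2]+K[1,1]*-c[1]/-c[2]])
E
python3 - <<'E'
import cv2
a=cv2.imread("pics/top0.png")[180:235,215:355]; b=cv2.imread("pics/side0.png")[170:260,210:330]
cv2.imwrite("pics/topc.png",cv2.resize(a,None,fx=5,fy=5,interpolation=cv2.INTER_NEAREST))
cv2.imwrite("pics/sidec.png",cv2.resize(b,None,fx=6,fy=6,interpolation=cv2.INTER_NEAREST))
E
```

```text
(no output)
```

View pics/topc.png

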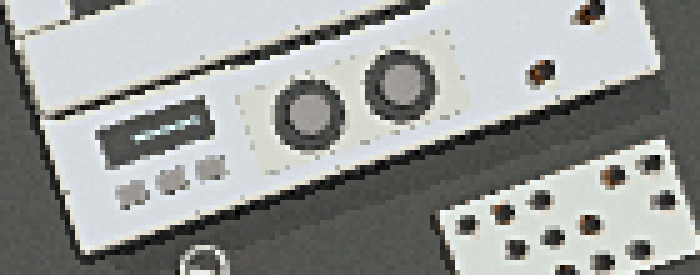

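View pics/sidec.png

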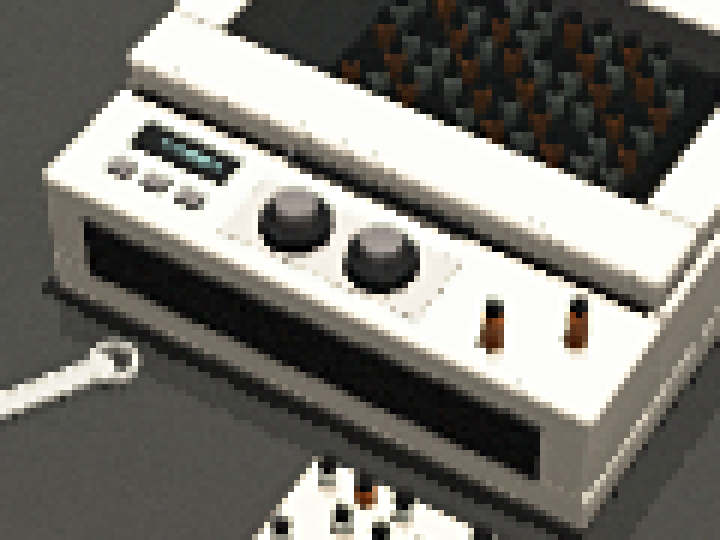

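```bash
cat > m.py <<'E'
from rig import arm
from h import *
def measure():
    out={}
    for n,guess in(("top",[(276.5,202.3),(295,196.3)]),("side",[(258.5,204),(272.5,211)])):
        s=arm.snapshot(n)
        hsv=cv2.cvtColor(s["frame"],cv2.COLOR_BGR2HSV);P=[]
        for g in guess:
            m=((hsv[...,2]>95)&(hsv[...,2]<175)&(hsv[...,1]<60)).astype(np.uint8)
            k,l,st,c=cv2.connectedComponentsWithStats(m,connectivity=4)
            i=min([j for j in range(1,k) if 12<st[j,4]<200],key=lambda j:np.hypot(*(c[j]-g)))
            p=onplane(s,c[i],.129);P.append(p[:2]);print(n,c[i],st[i,4],p.round(4))
        d=P[0]-P[1];print(" dist",np.hypot(*d),"yaw",np.arctan2(-d[0],d[1]),"mid",(P[0]+P[1])/2)
measure()
E
python3 m.py
python3 - <<'E'
import cv2
a=cv2.imread("pics/top0.png")
print(cv2.cvtColor(a,cv2.COLOR_BGR2HSV)[194:212,268:286,2])
E
```

```text
top [276.5        202.28571429] 56 [ 0.5259 -0.0313  0.129 ]
top [295.10714286 196.41071429] 56 [ 0.5415 -0.0852  0.129 ]
 dist 0.0561963661966298 yaw 0.28242918817983 mid [ 0.53370491 -0.05824497]
side [258.88888889 203.44444444] 27 [ 0.5242 -0.0341  0.129 ]
side [272.93333333 209.66666667] 30 [ 0.5394 -0.0867  0.129 ]
 dist 0.05478395635651706 yaw 0.2805798420769284 mid [ 0.53179436 -0.0603928 ]
[[223 222 224 223 226 227 230 225 171 219 223 219 216 218 218 214 215 216]
 [224 223 226 227 225 176 233 238 240 191 234 232 227 220 217 214 216 217]
 [226 214 220 222 233 142  87  39  56  59 107  59 185 230 220 217 216 217]
 [215 219 223 234 166  81  75  77  70  76  75  66  41 191 230 221 219 217]
 [220 223 237 109  57  72  77  60  83  93  87  76  71  59 127 228 219 218]
 [219 229 120  72  80  64  97 169 169 166 160 126  77  71  36 237 224 219]
 [221 236 104  75  80 106 170 157 157 159 155 164 106  71  73 116 227 221]
 [222 193  81  76  31 165 164 155 158 157 156 157 161  78  70  82 232 221]
 [225 198  90  80  56 164 159 160 161 159 159 158 160  78  79  35 206 222]
 [225 193  89  77  52 166 162 160 156 156 157 155 163  63  74  46 210 222]
 [224 194  82  76  27 115 167 160 162 153 157 165 139  66  78  89 205 222]
 [223 238  75  77  84  46 157 163 159 163 167 144  80  58  77 172 203 217]
 [221 231  97  74  80  82  50 128 137 156 112  69  77  84  46 164 225 219]
 [217 224 243  90  77  79  81  61  53  39  61  64  75  69  74 233 223 217]
 [216 218 230 152  49  68  77  75  83  81  83  76  60 120 210 224 218 215]
 [217 218 221 229 244 104  46  47  71  61  45  59  93 238 228 219 216 218]
 [216 215 219 219 224 234 241 176 170 171 217 216 234 170 217 225 225 223]
 [216 217 217 217 219 220 221 228 228 230 173 223 232 228 228 226 225 228]]
```

The top and side views agree to about 2 mm: button midpoint near (0.533, -0.059), yaw 0.28. I'll hover above it with the finger centres set to the 56 mm spacing and check with the wrist camera.

```bash
python3 - <<'E'
from rig import arm
from h import *
yaw=.2815; c,s_=np.cos(yaw),np.sin(yaw)
R=np.array([[0,-s_,c],[0,c,s_],[-1,0,0.]])
mid=np.array([.533,-.059])-.003*np.array([c,s_])
arm.move_ptp([*mid,.22],R)
print(arm.read_time(),arm.read_qpos().round(3))
arm.set_gripper(.041)
T=np.eye(4);T[:3,3]=arm.read_ee_pos();T[:3,:3]=arm.read_orientation()
s=arm.snapshot("wrist");cv2.imwrite("pics/w1.png",s["frame"])
np.savez("w1.npz",T=T@s["tool_from_camera"],K=s["camera_matrix"])
print(arm.read_time(),arm.read_grip_width(),T.round(4),arm.read_contact_force())
E
```

```text
3.0167 [-0.01   0.075  0.075  1.747 -0.006  1.32   1.92 ]
4.075 0.04127530706646129 [[ 0.     -0.2778  0.9606  0.5301]
 [ 0.      0.9606  0.2778 -0.0598]
 [-1.      0.      0.      0.22  ]
 [ 0.      0.      0.      1.    ]] [0.14479649 0.26675926 1.03340913]
```

View pics/w1.png

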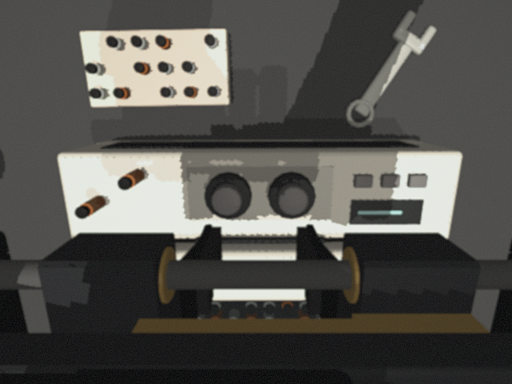

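The wrist view shows both caps at about (228,198) and (292,197), clear in front of the fingertips at (212,228) and (305,228). The vials sit at left and the keys at right, both well clear. Next I'll compute the caps from this view.

```bash
python3 - <<'E'
from h import *
z=np.load("w1.npz");s={"camera_matrix":z["K"],"T":z["T"]}
f=cv2.imread("pics/w1.png")
cv2.imwrite("pics/w1c.png",cv2.resize(f[150:290,170:350],None,fx=4,fy=4,interpolation=cv2.INTER_NEAREST))
for z_ in(0.129,):
  for m in((.533,-.059),):
    for sg in(1,-1):
        print("pred",proj(s,np.array([m[0]-sg*.028*.2778,m[1]+sg*.028*.9606,z_])))
# tips projection: TCP +- (w/2+7.5mm)
g=cv2.cvtColor(f,cv2.COLOR_BGR2GRAY)
print(g[200,200:320:2]);print(g[176:222:2,228]);print(g[176:222:2,292])
for sg in(1,-1):
    for w in(.0205,.0355): print("tip",proj(s,np.array([.5301-sg*w*.2778,-.0598+sg*w*.9606,.22])))
E
```

```text
pred [292.67804575 200.08905885]
pred [225.30990869 200.03176076]
[128 128 106  39  31  40  70  78  80  79  79  82  84  84  87  87  87  89
  89  87  73  52  38  46  41  64 129 135 133 134 134 137 133 138  97  45
  43  42  42  56  80  84  83  84  87  89  89  89  90  87  89  89  87  82
  58  48  45  81 137 139]
[ 29  35  42  29  45  49  80  84  87  85  85  85  87  85  81  82  79  80
  80  70  37  65 222]
[ 32  27  37  28  48  56  81  89  90  88  89  88  89  89  86  86  82  84
  82  73  40 116 229]
tip [296.11743488 243.52215496]
tip [323.22539889 243.54813026]
tip [222.04092313 243.45117363]
tip [194.9465593  243.42521136]
```

View pics/w1c.png

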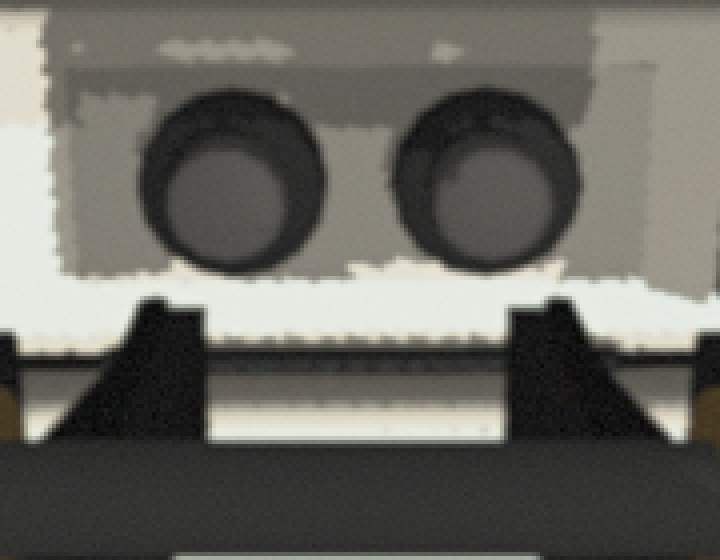

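The caps land within 1 px of the prediction. The finger ends taper to about 8 mm, so an opening of about 47 mm centres them on the caps. Descending and pressing with force monitoring.

```bash
python3 - <<'E'
from rig import arm
from h import *
c,s_=np.cos(.2815),np.sin(.2815)
mid=np.array([.533,-.059])-.002*np.array([c,s_])
arm.set_gripper(.047)
arm.servo_line([*mid,.136],vel=.1)
f0=arm.read_contact_force()[2];print(arm.read_time(),arm.read_grip_width(),"f0",f0)
z=.136
for z in [.131,.129,.127,.125,.124,.123,.1225,.122,.1215,.121,.1205,.120,.1195]:
    arm.servo_line([*mid,z],vel=.03)
    f=arm.read_contact_force();p=arm.read_ee_pos()
    print(z,p[2].round(4),f.round(2),arm.read_torque().round(2),round(arm.read_time(),2))
    if f[2]-f0>14: break
s=arm.snapshot("side");cv2.imwrite("pics/s2.png",s["frame"])
E
python3 -c "
import cv2;a=cv2.imread('pics/s2.png')[120:270,180:380];cv2.imwrite('pics/s2c.png',cv2.resize(a,None,fx=4,fy=4))"
```

```text
5.5083 0.04699111905644797 f0 0.0849838225233313
0.131 0.131 [-0.44  0.29 -0.47] [ 0.04  0.02 -0.  ] 5.83
0.129 0.1293 [0.65 0.17 0.63] [ 0.02 -0.12 -0.  ] 6.08
0.127 0.1276 [-1.19  1.17  4.25] [0.1  0.18 0.04] 6.33
0.125 0.1258 [-1.22 -0.39  5.82] [ 0.06  0.24 -0.  ] 6.58
0.124 0.1251 [-1.99  0.66  7.09] [0.04 0.4  0.02] 6.83
0.123 0.1241 [-1.05  0.13  6.76] [0.03 0.42 0.01] 7.08
0.1225 0.1236 [-1.19  1.12  7.84] [ 0.1   0.5  -0.02] 7.33
0.122 0.1232 [-1.67 -0.54  7.81] [0.08 0.47 0.01] 7.58
0.1215 0.1227 [-2.54  0.01  7.66] [0.1  0.46 0.07] 7.83
0.121 0.1223 [-1.84  0.81  8.64] [ 0.08  0.55 -0.05] 8.07
0.1205 0.1219 [-2.32 -0.14  9.11] [0.06 0.57 0.  ] 8.32
0.12 0.1215 [-3.44  0.57  9.44] [0.07 0.64 0.02] 8.57
0.1195 0.1214 [-3.95  0.64 12.43] [0.1  0.82 0.05] 8.82
```

View pics/s2c.png

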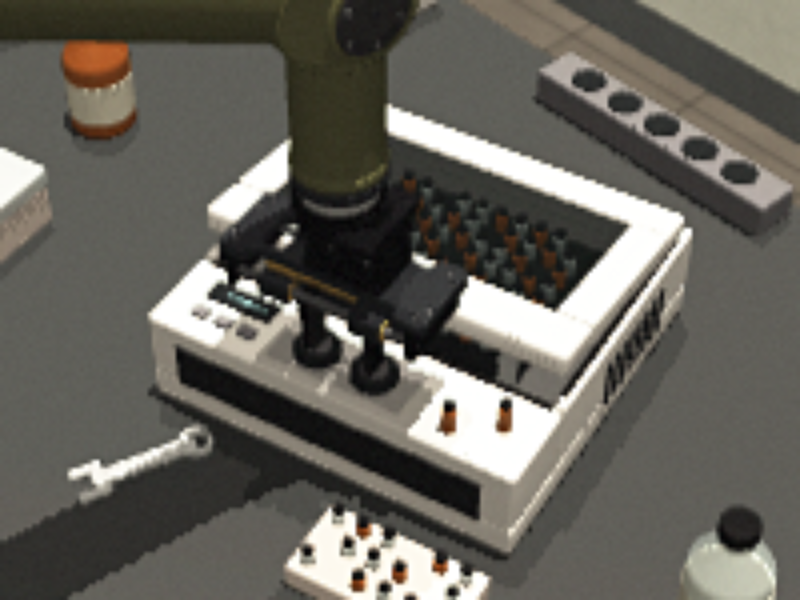

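The side view shows the buttons bottomed and the lid already rising: its front right corner, at about (575,350) in the crop, is off the body. Holding and tracking it.

```bash
python3 - <<'E'
from rig import arm
from h import *
ims=[]
for i in range(3):
    arm.hold(.6)
    s=arm.snapshot("side");t=s["frame"][120:270,250:370].copy();ims.append(cv2.resize(t,None,fx=2,fy=2))
    print(round(arm.read_time(),2),arm.read_ee_pos().round(4),arm.read_contact_force().round(2),arm.read_torque().round(2))
cv2.imwrite("pics/s3.png",np.hstack(ims))
np.savez("side.npz",K=s["camera_matrix"],T=s["T"])
# expected pixel of right front top lid corner vs angle
c,s_=np.cos(.2815),np.sin(.2815);ex=np.array([c,s_,0]);ey=np.array([-s_,c,0])
o=np.array([.533,-.059,0])+.132*ex
for a in(0,.1,.16,.21,.25,.3,.4,.75):
    hx=-.132+.044+.238
    X=hx-(.238*np.cos(a)-.048*np.sin(a))
    # rotated: pt (-.238,.048)
    X=hx-.238*np.cos(a)+.048*np.sin(a); Z=.085+.238*np.sin(a)+.048*np.cos(a)
    q=proj(s,o+X*ex-.18*ey+np.array([0,0,Z])); print(a,round(Z,3),q.round(1),((q-[250,120])*2).round())
E
```

```text
9.53 [ 0.5315 -0.0596  0.1214] [-3.62  0.13 11.94] [ 0.13  0.9  -0.01]
10.18 [ 0.5315 -0.0596  0.1214] [-4.23 -0.03 11.37] [ 0.12  0.87 -0.04]
10.82 [ 0.5315 -0.0596  0.1214] [-3.45  0.35 12.38] [0.12 0.85 0.03]
0 0.133 [320.8 217.8] [142. 196.]
0.1 0.157 [322.2 211.6] [144. 183.]
0.16 0.17 [323.1 207.7] [146. 175.]
0.21 0.182 [324.1 204.3] [148. 169.]
0.25 0.19 [324.9 201.6] [150. 163.]
0.3 0.201 [325.9 198.1] [152. 156.]
0.4 0.222 [328.3 190.9] [157. 142.]
0.75 0.282 [338.4 165.5] [177.  91.]
```

View pics/s3.png

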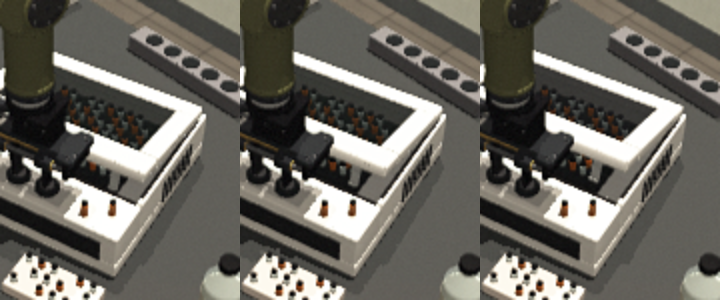

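The three frames show the lid's front right corner climbing; I'll zoom in on it against the predicted pixels before deciding.

```bash
python3 - <<'E'
import cv2,numpy as np
a=cv2.imread("pics/s3.png")
b=np.hstack([a[110:230,i*240+90:i*240+220] for i in range(3)])
cv2.imwrite("pics/s3c.png",cv2.resize(b,None,fx=2,fy=2))
E
```

```text
(no output)
```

View pics/s3c.png

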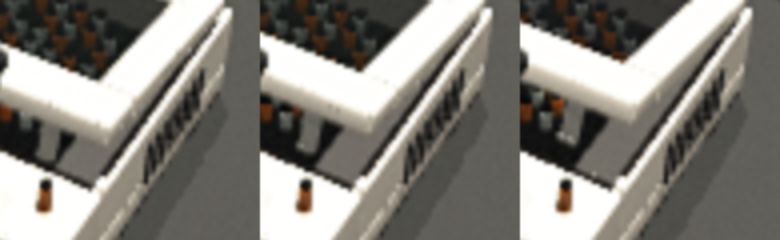

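In the last frame the lid's bottom front corner is at the row where its top corner would be at 0.21 rad, so the lid is at about 0.3. Even the cautious reading gives at least 0.21. I'll hold briefly, then release straight up and back.

```bash
python3 - <<'E'
from rig import arm
from h import *
c,s_=np.cos(.2815),np.sin(.2815);ex=np.array([c,s_])
mid=np.array([.533,-.059])-.002*ex
arm.hold(.4)
print(round(arm.read_time(),2),arm.read_ee_pos().round(4),arm.read_contact_force().round(2))
arm.servo_line([*mid,.137],vel=.06)
f=arm.read_contact_force();print(f.round(2))
try: arm.servo_line([*(mid-.075*ex),.27],vel=.12)
except Exception as e: print(e); arm.servo_line([*(mid-.05*ex),.26],vel=.12)
print(round(arm.read_time(),2),arm.read_ee_pos(),arm.read_contact_force().round(2))
ims=[]
for i in range(5):
    s=arm.snapshot("side");ims.append(cv2.resize(s["frame"][120:270,190:370],(260,217)))
    print(round(arm.read_time(),2)); arm.hold(1.5 if i<4 else .1)
ims.append(ims[-1]*0)
cv2.imwrite("pics/s4.png",np.vstack([np.hstack(ims[:3]),np.hstack(ims[3:])]))
E
```

```text
11.22 [ 0.5315 -0.0596  0.1214] [-3.78  0.35 12.25]
[ 0.12 -0.31 -0.33]
13.09 [ 0.45886724 -0.08016434  0.26918855] [0.01 0.19 0.04]
13.14
14.69
16.24
17.79
19.34
```

View pics/s4.png

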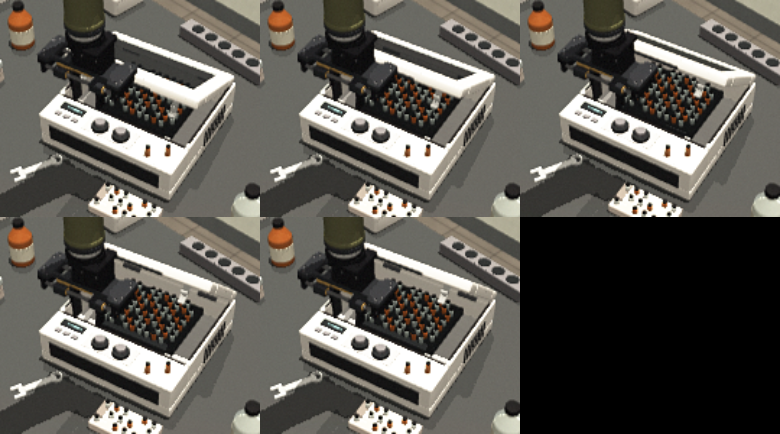

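The lid kept rising after release and looks fully open in the last two frames. The vials and rack haven't moved. I'll confirm it is at rest.

```bash
python3 - <<'E'
from rig import arm
from h import *
a=arm.snapshot("side")["frame"].astype(int);arm.hold(1.5)
sb=arm.snapshot("side");b=sb["frame"];arm.hold(1.5);t=arm.snapshot("top");tf=t["frame"];c_=arm.snapshot("side")["frame"]
print(arm.read_time(),[int((np.abs(x-y).max(2)>40).sum()) for x,y in((a,b.astype(int)),(a,c_.astype(int)))])
c,s_=np.cos(.2815),np.sin(.2815);ex=np.array([c,s_,0]);ey=np.array([-s_,c,0]);o=np.array([.533,-.059,0])+.132*ex
v=b.copy()
A=.75;X=.15-.238*np.cos(A)+.048*np.sin(A);Z=.085+.238*np.sin(A)+.048*np.cos(A)
q=proj(sb,o+X*ex-.18*ey+[0,0,Z]);print(q);cv2.circle(v,tuple(int(round(k)) for k in q),2,(0,0,255),-1)
cv2.imwrite("pics/f1.png",np.hstack([cv2.resize(v[100:300,180:380],(400,400)),cv2.resize(tf[70:270,90:290+0],(400,400))]))
t0=cv2.imread("pics/top0.png").astype(int)
d=(np.abs(t0-tf).max(2)>60).astype(np.uint8)
k,l,st,ce=cv2.connectedComponentsWithStats(cv2.morphologyEx(d,cv2.MORPH_OPEN,np.ones((2,2))));print([(st[i].tolist()) for i in range(1,k) if st[i,4]>6])
E
```

```text
22.6417 [0, 0]
[338.42859528 165.47533801]
[[198, 83, 121, 53, 2300], [314, 90, 25, 43, 346], [216, 122, 101, 44, 1629], [242, 135, 94, 49, 594], [203, 143, 10, 28, 84], [215, 167, 26, 33, 293], [229, 166, 8, 10, 50], [295, 198, 5, 4, 17], [291, 198, 31, 16, 243], [225, 201, 4, 4, 10], [302, 209, 47, 38, 965], [252, 235, 6, 15, 63], [251, 341, 8, 5, 17], [6, 342, 6, 4, 18], [285, 342, 6, 4, 12], [0, 348, 32, 36, 679], [26, 348, 24, 36, 305], [290, 351, 7, 8, 35], [249, 354, 2, 4, 8], [233, 368, 8, 16, 81], [307, 372, 7, 12, 54], [290, 374, 3, 3, 7], [24, 376, 5, 3, 10], [289, 377, 14, 7, 36], [28, 380, 4, 4, 14]]
```

View pics/f1.png

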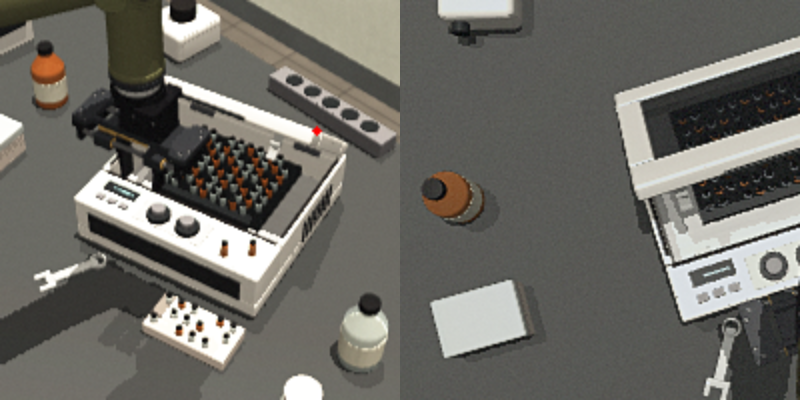

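```bash
python3 - <<'E'
from rig import arm
from h import *
t=arm.snapshot("top")
c,s_=np.cos(.2815),np.sin(.2815);ex=np.array([c,s_,0]);ey=np.array([-s_,c,0]);o=np.array([.533,-.059,0])+.132*ex
for A in(.5,.6,.7,.75):
    X=.15-.238*np.cos(A)+.048*np.sin(A);Z=.085+.238*np.sin(A)+.048*np.cos(A)
    print(A,[proj(t,o+X*ex+y*ey+[0,0,Z]).round(1) for y in(.18,-.18)])
cv2.imwrite("pics/f2.png",cv2.resize(t["frame"][70:270,180:380],(600,600)))
E
```

```text
0.5 [array([211.9, 182.5]), array([342.2, 141.8])]
0.6 [array([209.2, 175.8]), array([341.4, 134.5])]
0.7 [array([206.4, 168.2]), array([340.3, 126.5])]
0.75 [array([204.9, 164.2]), array([339.6, 122.3])]
```

View pics/f2.png

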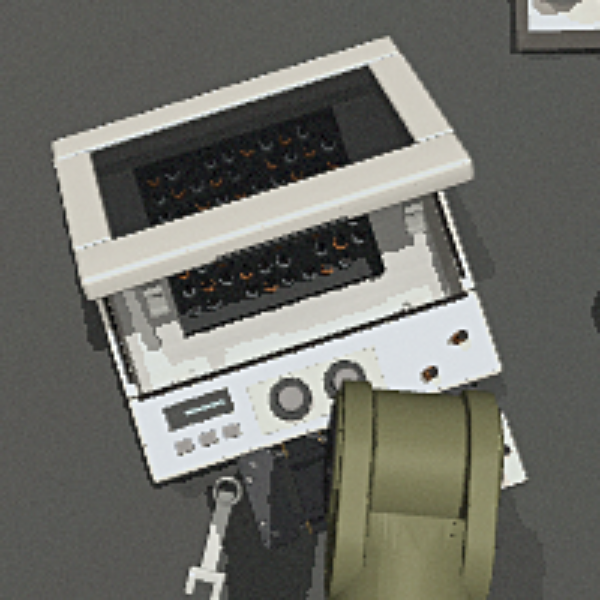

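The top view puts the lid's front corners at about (207,164) and (337,124), which matches the 0.75 rad prediction. Both vials are standing, the buttons are up and the hand is clear.

```bash
python3 -c "
from rig import arm
print(arm.read_contact_force().round(2),arm.read_time()); arm.sign_off()"
```

```text
[ 1.07  0.3  -0.24] 22.6917
the job is handed in; nothing more can be done
```

The lid is fully open and at rest, and I handed the job in at 22.7 s of the 54 s allowed.

- **Press:** I located the two release buttons from the top, side and wrist cameras, which agreed to about 2 mm. I then pressed both together to their stops with one fingertip on each, at about 12 N in total. I held them until the lid was past about 0.21–0.3 rad by the side view, then let go straight up and drew the hand back.
- **Lid:** Side views over the last 3 s showed no change. In the top view its front corners are within about 3 px of the prediction for 0.75 rad. The marker in the side view was less clear, because I could not tell the lid's corner from the module's rear corner there.
- **Everything else:** Both ledge vials are standing and the rack, wrench and keys look undisturbed in the pictures. The arm hid part of the rack in the last top view, so I judged that part from the side view. I have no direct reading of key travel. The fingers never came near the keys.
- **Forces:** About −4 N sideways built up along x during the press and went when I let go. I put it down to friction on the caps. The last force reading was about 1 N, no larger than the reading while hovering clear of everything.

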